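Load sensor carriers into the tilted rail magazine

ROBOT

A 7-joint arm with a two-finger parallel gripper is mounted at the origin on a cart in front of the work surface, level with it; the furniture and walls round the work are solid. World frame = base frame: x ahead of the robot, y to its left, z up, the work surface at z = 0. Lengths are in mm, angles in rad, forces in N, time in s.
With the tool pointing down it reaches from about 425 to 950 mm from the base axis. Payload 16.7 kg.
Tool frame: the origin (TCP) lies between the finger pads; the fingertips stand 8 mm ahead of it and the grasp point (between the pads) lies 11 mm behind it; y points along the fingers, z is the direction in which the jaws open and shut, and the axes are right-handed (so a half turn about y gives the same grasp; the last joint's range is limited). The gripper opens to 94 mm and grips with 3 to 60 N. Pads are 16 mm wide; open, the fingers measure 119 mm over their backs; the gripper's body (75 mm by 177 mm) begins 78 mm behind the grasp point.
Start: joints at [-0.149, 0.426, 0.074, 1.606, -0.034, 1.111, -0.067], TCP at [674.963, -0.019, 213.467] pointing down, gripper open.
Joint ranges: [-2.85, 2.85], [-0.5, 2.14], [-1.23, 1.37], [0.21, 2.46], [-1.02, 4.16], [0.16, 2.05], [-2.73, 2.73]. Speed limits (rad/s): [1.89, 1.89, 2.39, 2.39, 3.01, 3.01, 3.01].

INTERFACE

Orientations are given as a unit quaternion [x, y, z, w].
In Python, from cell import sense, vision, workorder gives the robot as it stands.
- The arm moves only by the tool arm_command, never from a script. Its argument "increments" is a list of rows, each a list of 5 numbers: the finger opening in m, from 0 to 0.094, then the shift along the world's x, y, z in m, then the turn about the world's z in rad. A call has 1 to 10 rows; each row is the pose to reach, as a shift and turn from the pose commanded when the call began; what a row does not reach only later rows make up. A row lasts 1/10 s, in which the tool goes at most 50 mm and 8.59 degrees, less where a joint would pass 70% of its speed; a pose out of reach is approached as far as the arm can. A call with a gripper value outside its range is refused whole. The fingers move at their own pace and stop on an object; the grip force is fixed at half the most. Time passes only in rows, so rows that repeat a pose let the fingers close. It gives the time, the measured TCP pose, the force and the opening at its end, in the units of the state.
- sense(): the state, without advancing time (a new reading comes with each control period).
- vision.camera(name): name is "scene" or "side" or "wrist"; returns a dict with "pixels" (480x640x3 uint8, red, green, blue), "z_map" (480x640 float32, mm along the optical axis (not along the pixel's ray), 0 where there is no reading), "intrinsics" (3x3 intrinsics, pixels), "camera_from_world" (4x4, takes a point from world to camera coordinates). Camera axes: x right, y down, z forward; pixel columns grow to the right and rows downward; lengths in mm; the calibration is good to about 2 mm. A picture is of the moment at which its call begins.
- workorder.hand_in(): hands the job in, once; it reports no verdict.
The state is a dict: "t": time; "qpos": joint angles; "qd": joint speeds; "effort": joint torques, N m; "tool_pos": TCP position; "tool_rot": TCP orientation; "contact_force": force on the tool from outside, world axes, zero at the start; "torque": the same for the moment, N m; "gripper_width": finger opening in mm.
Only numpy, scipy, OpenCV 4.12 (cv2) and the standard library are available. Lean on these libraries where they do the work, as an engineer would, in place of code of your own. Each camera call takes 0.05 s, during which the arm holds its last target.

TASK

Load both sensor carriers into the tilted rail magazine: slide each one in under the lips from the open upper end and all the way down, the first against the stop and the second against the first. Both must face the same way, with the orange socket end up the slope. Then let go.

Things in the scene. Friction and masses are not known exactly. Their poses are not given: they have to be found in the camera images.
- carrier_a_grip (a point): One of two identical loose sensor carriers, about 0.12 kg: black flange 70 x 44 x 6 mm, on it a grey block 26 mm wide, 68 mm long, to 54 mm high in all; the block's last 12 mm at one end is an orange socket. The point lies mid-carrier, 38 mm above its underside. x runs along it to the orange end, y across the 26 mm width (grip this way), z up out of its top.
- carrier_a_socket (a point): Middle of the orange socket's end face of that carrier, 34 mm along its x from the grip point and at the same height.
- carrier_b_grip (a point): The other of two identical loose sensor carriers, about 0.12 kg: black flange 70 x 44 x 6 mm, on it a grey block 26 mm wide, 68 mm long, to 54 mm high in all; the block's last 12 mm at one end is an orange socket. The point lies mid-carrier, 38 mm above its underside. x runs along it to the orange end, y across the 26 mm width (grip this way), z up out of its top.
- carrier_b_socket (a point): Middle of the orange socket's end face of that carrier, 34 mm along its x from the grip point and at the same height.
- channel: Aluminium channel of the magazine, fixed on a stand, sloping 25 degrees. Origin on its floor, mid-width, at the face of the stop at the low end, 30 mm above the bench; x runs up the slope along the channel, y level across it, z square to the floor. The floor is 242 mm long; its upper end is 132 mm above the bench. The stand's base plate is 220 x 110 mm.
- rail_home1 (a point): On the channel floor, 35 mm up from the stop: under the middle of the first carrier when home. From the stop to 150 mm up, the channel is 49 mm wide inside, 57 mm outside, with blue lips over both sides, 9 mm (underside) to 12.5 mm (top) above the floor; the slot between them is 33 mm wide. The flange runs beneath the lips, the block stands up through the slot.
- rail_home2 (a point): On the channel floor, 105 mm up from the stop: under the middle of the second carrier when it rests against the first. Carriers may stick on the slope: push them home.
- rail_mouth (a point): On the channel floor, 205 mm up from the stop, in the open upper part: here a carrier is laid on the floor, before it is slid down. There are no lips here, and the 13 mm high sides flare out to 65 mm apart at the upper end. At 150 to 158 mm from the stop the lips begin with a turned-up entry, its top 16 mm above the floor.
Mind the look-alikes: they are no part of the job. Leave any red look-alike of the part that bears carrier_a_grip alone.

How it is judged:
By the outcome, as a careful person would: the job done as asked, in the order asked, and still so for the second after the job is handed in, with the robot touching nothing.
It also fails if it takes over 72 s, if anything falls off the work surface, if the arm or the gripper's body presses on something with over 40 N, if the wrist force passes 120 N, or if a joint passes its speed limit or range.

## Working session

There is one attempt and no reset: what is moved stays moved. The work goes in short steps, Python scripts to look and compute and a tool call to move; the robot and the scene stay as the last step left them, time stands still between calls to the robot, and variables do not carry over. Pictures are saved under pics/ and viewed, and the job is handed in when it is done.

Besides the shell and the picture viewer there is one more tool, called after "Emit:" by a JSON object that holds its "name" and its "arguments", one argument or row to a line. arm_command: Moves the arm, as the interface text tells. Its arguments: {"type":"object","properties":{"increments":{"type":"array","items":{"type":"array","items":{"type":"number"}}}},"required":["increments"]}

```bash
mkdir -p pics; ls; cat > h.py <<'E'
import numpy as np, cv2
from cell import sense, vision, workorder
def snap(n,f):
    c=vision.camera(n); np.savez('pics/'+f+'.npz',**{k:np.array(v) for k,v in c.items()})
    cv2.imwrite('pics/'+f+'.png',c['pixels'][:,:,::-1]); return c
def load(f): return dict(np.load('pics/'+f+'.npz'))
def pt(c,u,v,z=None):
    K=c['intrinsics'];T=np.linalg.inv(c['camera_from_world'])
    d=c['z_map'][int(v),int(u)] if z is None else z
    p=np.array([(u-K[0,2])/K[0,0]*d,(v-K[1,2])/K[1,1]*d,d,1]); return (T@p)[:3]
def world(c):
    K=c['intrinsics'];T=np.linalg.inv(c['camera_from_world']);d=c['z_map']
    v,u=np.mgrid[:480,:640]
    P=np.stack([(u-K[0,2])/K[0,0]*d,(v-K[1,2])/K[1,1]*d,d,np.ones_like(d)],-1)
    return (P@T.T)[...,:3]
def onplane(c,u,v,h):
    K=c['intrinsics'];T=np.linalg.inv(c['camera_from_world'])
    r=T[:3,:3]@np.array([(u-K[0,2])/K[0,0],(v-K[1,2])/K[1,1],1]); o=T[:3,3]
    return o+r*(h-o[2])/r[2]
def proj(c,p):
    q=c['camera_from_world']@np.append(p,1); k=c['intrinsics']@q[:3]; return k[:2]/k[2]
E
python3 - <<'E'
from h import *
for n in ['scene','side','wrist']:
    c=snap(n,n+'0'); T=np.linalg.inv(c['camera_from_world']); print(n,T[:3,3].round(),T[:3,2].round(2),c['intrinsics'][0,0])
print(sense())
E
```

```text
pics
scene [226. 750. 523.] [ 0.37 -0.82 -0.43] 478.9257647319912
side [595. 657. 683.] [ 0.03 -0.75 -0.66] 554.953828269298
wrist [675.  68. 385.] [-0.   -0.23 -0.97] 376.44229806796557
{'t': 0.15, 'qpos': array([-0.14945237,  0.4265678 ,  0.07386356,  1.60646168, -0.03412394,
        1.110824  , -0.0670989 ]), 'qd': array([-1.10052863e-03, -3.10781237e-03,  8.13761369e-05, -3.23391760e-03,
       -3.46902042e-05, -8.87056871e-04,  5.52536849e-04]), 'effort': array([ 3.71428541e-03, -9.36296225e+01,  3.66915867e+00, -4.54431260e+01,
       -4.87569754e-02,  1.79132586e-02,  2.30669798e-05]), 'tool_pos': array([ 6.74655393e+02, -5.33732878e-02,  2.12949658e+02]), 'tool_rot': array([-0.50023722,  0.5002631 , -0.49978474,  0.49971469]), 'contact_force': array([-0.37317846,  0.18344414, -0.61569992]), 'torque': array([ 0.00636624, -0.00851373,  0.03556944]), 'gripper_width': 94.21002006070634}
```

View pics/scene0.png

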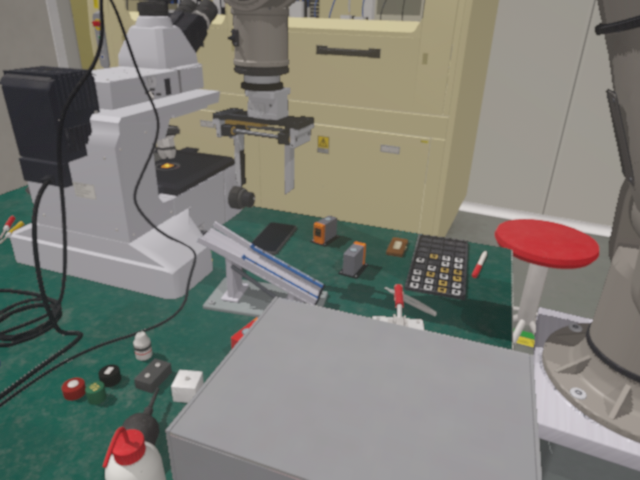

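View pics/side0.png

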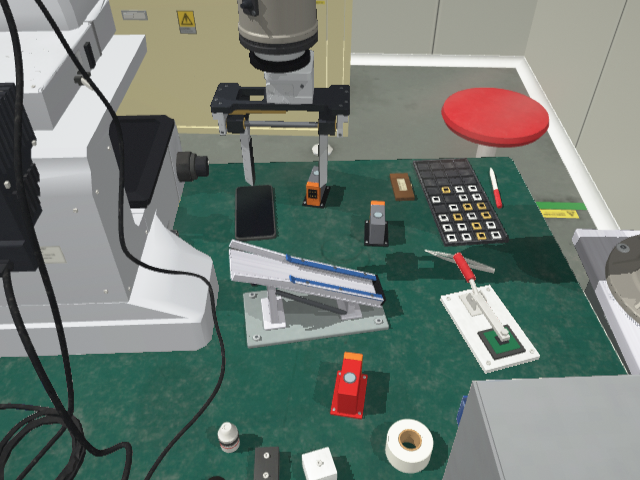

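View pics/wrist0.png

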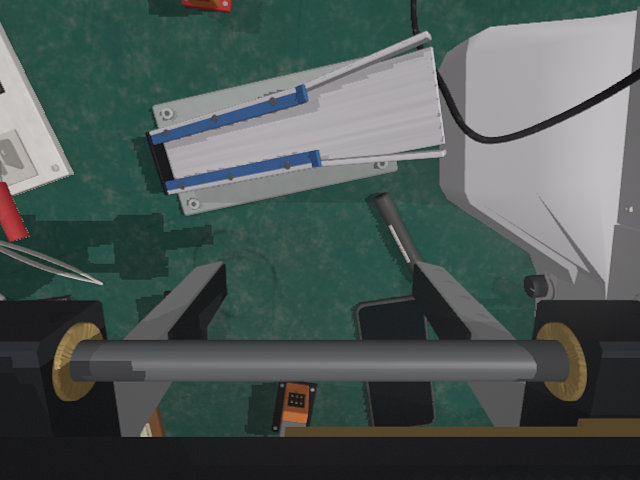

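Side view: grey carriers at about (315,188) with orange facing +y and (377,222) with orange apparently away from the camera. The red look-alike is at (350,385), and the channel runs from (383,290) up to (230,260). Next I measure them.

```bash
python3 - <<'E'
from h import *
for n in ['side0','scene0','wrist0']:
    c=load(n); 
    if n=='side0': rs=[((290,150,340,215),'c1'),((350,185,410,255),'c2'),((220,230,400,350),'ch')]
    elif n=='scene0': rs=[((300,205,400,290),'cc'),((190,210,340,310),'ch')]
    else: rs=[((240,370,330,440),'c1'),((140,20,460,220),'ch')]
    for (a,b,x,y),t in rs:
        s=min(800//(x-a),600//(y-b)); cv2.imwrite(f'pics/z_{n}_{t}.png',cv2.resize(c['pixels'][b:y,a:x,::-1],None,fx=s,fy=s,interpolation=cv2.INTER_CUBIC)); print(n,t,s)
c=load('side0');W=world(c)
for (a,b,x,y) in [(290,150,340,215),(350,185,410,255)]:
    P=W[b:y,a:x].reshape(-1,3); 
    m=(P[:,2]>50)&(P[:,2]<58); Q=P[m]; print(len(Q),Q.mean(0).round(1),Q.min(0).round(1),Q.max(0).round(1),cv2.minAreaRect(Q[:,:2].astype(np.float32)))
E
```

```text
side0 c1 9
side0 c2 8
side0 ch 4
scene0 cc 7
scene0 ch 5
wrist0 c1 8
wrist0 ch 2
186 [ 648.4 -226.1   52.5] [ 636.7 -265.2   50.1] [ 661.7 -195.1   55.4] ((646.0018920898438, -230.26454162597656), (68.60663604736328, 25.156112670898438), 83.75638580322266)
327 [ 527.7 -123.3   52.5] [ 514.5 -160.2   50. ] [540.1 -90.3  56.5] ((527.8352661132812, -125.20169067382812), (70.26332092285156, 23.993104934692383), 87.57301330566406)
```

View pics/z_side0_c1.png

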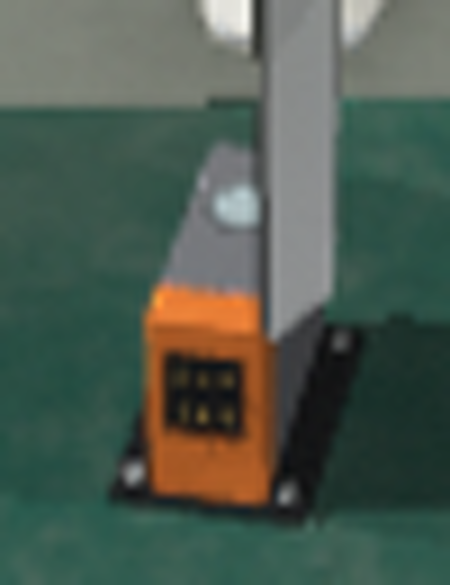

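View pics/z_side0_c2.png

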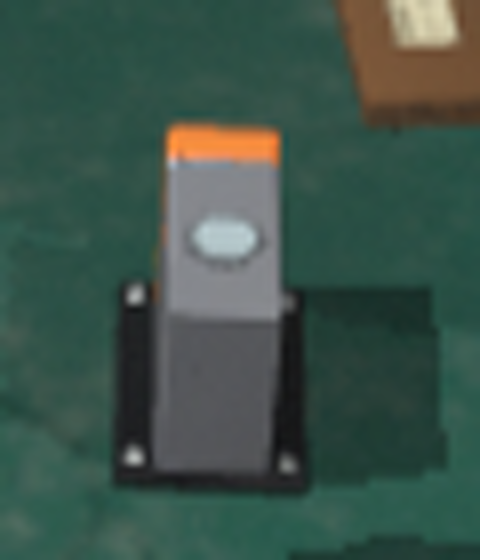

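View pics/z_wrist0_ch.png

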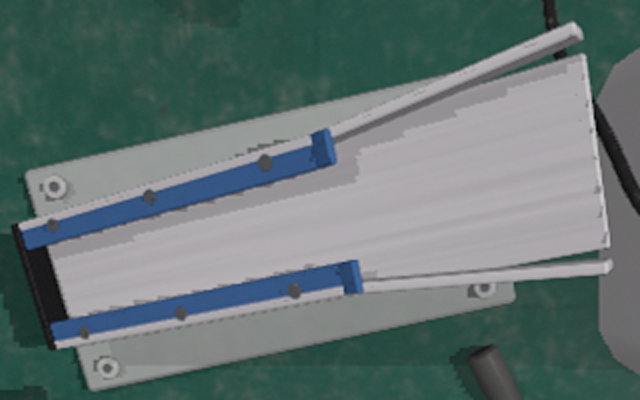

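View pics/z_side0_ch.png

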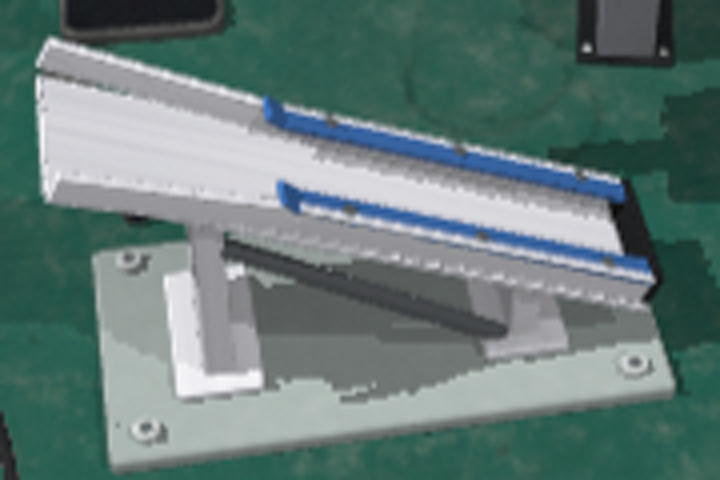

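View pics/z_scene0_cc.png

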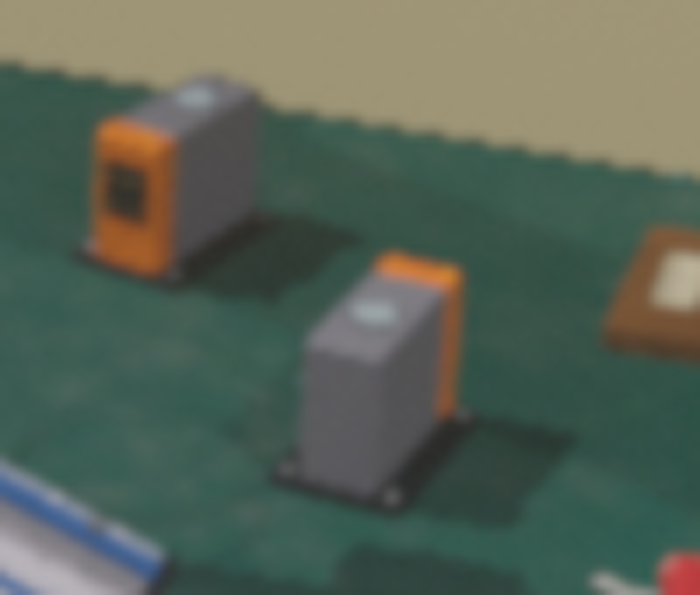

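Both carriers' ends are clear: c1's socket faces +y and c2's faces -y. Now I fit the channel from the blue lips and the floor.

```bash
python3 - <<'E'
from h import *
from scipy.optimize import least_squares
for n in ['wrist0','side0']:
    c=load(n);W=world(c); px=c['pixels'].astype(int); 
    m=(px[...,2]>px[...,0]+60)&(c['z_map']>0)
    a=dict(wrist0=(140,20,460,220),side0=(220,230,400,350))[n]
    mm=np.zeros_like(m);mm[a[1]:a[3],a[0]:a[2]]=1;m&=mm>0
    P=W[m]; 
    # local frame fit: yaw, x0,y0,z0 ; lips top plane z=12.5, x 0..158
    def fr(p): 
        cy,sy=np.cos(p[0]),np.sin(p[0]);ca,sa=np.cos(p[3]),np.sin(p[3])
        return np.array([[cy*ca,-sy,-cy*sa],[sy*ca,cy,-sy*sa],[sa,0,ca]])
    # plane fit
    cen=P.mean(0);u,s,vt=np.linalg.svd(P-cen,full_matrices=False);nn=vt[2]*np.sign(vt[2][2])
    print(n,len(P),'tilt',np.degrees(np.arccos(nn[2])),'yaw',np.degrees(np.arctan2(-nn[1],-nn[0])),'resid',s[2]/len(P)**.5)
    # direction by two lips in horizontal
    R=fr([np.arctan2(-nn[1],-nn[0]),0,0,np.radians(25)])
    for it in range(3):
        L=(P-cen)@R; k=L[:,1]>0
        sl=[np.polyfit(L[q,0],L[q,1],1)[0] for q in (k,~k)]; 
        y=np.arctan2(R[1,0],R[0,0])+np.mean(sl)/np.cos(np.radians(25)); R=fr([y,0,0,np.radians(25)])
    L=P@R; print('yaw lips',np.degrees(y),np.degrees(sl))
    k=(P-cen)@R[:,1]>0
    lo,hi=np.percentile(L[:,0],[.5,99.5]); print('x range',lo,hi,hi-lo)
    print('y upper',np.percentile(L[k,1],[1,50,99]),'lower',np.percentile(L[~k,1],[1,50,99]),'z',np.percentile(L[:,2],[5,50,95]))
    ym=(np.percentile(L[k,1],1)+np.percentile(L[~k,1],99))/2
    zt=np.median(L[:,2])-12.5
    for x in (lo,hi-158): print('origin',(R@[x,ym,zt]).round(1))
    # floor
    print('R',R.round(4).tolist())
    # white floor upper end
c=load('wrist0'); print(c['z_map'][78,425],[pt(c,*q).round(1) for q in [(430,50),(440,140),(425,95)]])
W=world(c); np.set_printoptions(suppress=True)
m=W[40:160,320:440].reshape(-1,3)
E
```

```text
wrist0 3026 tilt 25.297266138038708 yaw 12.033166937426417 resid 0.7613168470225139
yaw lips 12.081261376317144 [ 0.31295028 -0.31294809]
x range 498.5581782160493 655.3104467582959 156.7522685422466
y upper [-45.97269616 -42.33146727 -36.17884135] lower [-89.36906203 -83.36385964 -79.84568549] z [-186.32742715 -185.30974311 -183.69993   ]
origin [536.8  50.6  31.4]
origin [535.6  50.3  30.9]
R [[0.8862, -0.2093, -0.4133], [0.1897, 0.9779, -0.0885], [0.4226, 0.0, 0.9063]]
side0 623 tilt 25.38609898715778 yaw 13.077229504375456 resid 0.9748444048124243
yaw lips 12.332850901726369 [ 0.29890308 -0.29896171]
x range 496.57628217326175 653.8055576219066 157.22927544864484
y upper [-50.47912839 -46.12382166 -39.55521645] lower [-93.36231731 -86.60838561 -81.6557448 ] z [-188.4052858  -186.90522571 -185.30912303]
origin [536.1  49.6  29.1]
origin [535.4  49.4  28.8]
R [[0.8854, -0.2136, -0.4129], [0.1936, 0.9769, -0.0903], [0.4226, 0.0, 0.9063]]
239.97304 [array([742.9, 123. , 132.6]), array([752.9,  69. , 133.3]), array([742.4,  97.1, 129.4])]
```

```bash
python3 - <<'E'
from h import *
np.set_printoptions(suppress=True)
c=load('side0')
def f(s,o,pts,h):
    for p in pts: print(p,onplane(c,o[0]+(p[0]+.5)/s-.5,o[1]+(p[1]+.5)/s-.5,h).round(1))
print('c2 top');f(8,(350,185),[(168,125),(280,128),(281,318),(162,315)],54)
print('c2 fl');f(8,(350,185),[(112,487),(307,492)],6)
print('c1 top');f(9,(290,150),[(148,315),(272,337),(215,142)],54)
print('c1 fl');f(9,(290,150),[(110,500),(305,522),(362,328)],6)
W=world(c).reshape(-1,3)
c2=load('wrist0');W=np.vstack([W,world(c2).reshape(-1,3),world(load('scene0')).reshape(-1,3)])
m=(W[:,0]>700)&(W[:,0]<860)&(abs(W[:,1]-90)<130)&(W[:,2]>100)&(W[:,2]<450)
P=W[m]; P=P[~((P[:,0]<760)&(abs(P[:,1]-95)<45)&(P[:,2]<160))]
for z in range(100,450,50):
    q=P[(P[:,2]>=z)&(P[:,2]<z+50)]; 
    if len(q): print(z,len(q),q.min(0).round(),np.percentile(q[:,0],[1,5,50]).round())
E
```

```text
c2 top
(168, 125) [ 539.4 -157.4   54. ]
(280, 128) [ 513.6 -157.3   54. ]
(281, 318) [516.4 -89.3  54. ]
(162, 315) [542.4 -89.3  54. ]
c2 fl
(112, 487) [551.1 -85.6   6. ]
(307, 492) [507.2 -85.6   6. ]
c1 top
(148, 315) [ 661.6 -201.4   54. ]
(272, 337) [ 634.9 -194.6   54. ]
(215, 142) [ 650.8 -266.8   54. ]
c1 fl
(110, 500) [ 670.7 -198.5    6. ]
(305, 522) [ 627.9 -192.4    6. ]
(362, 328) [ 617.7 -263.8    6. ]
100 604 [845.  39. 100.] [846. 848. 857.]
200 2533 [720.  -9. 203.] [721. 722. 723.]
250 4046 [720. -11. 250.] [721. 722. 723.]
300 28907 [700. -35. 300.] [700. 702. 723.]
350 78 [700.  -7. 391.] [700. 700. 706.]
400 469 [700.  -5. 400.] [700. 701. 708.]
```

Emit:
{"name": "arm_command", "arguments": {
  "increments": [
    [0.07, -0.035, -0.03, -0.01, -0.02],
    [0.07, -0.07, -0.06, -0.03, -0.043],
    [0.07, -0.11, -0.09, -0.05, -0.043],
    [0.07, -0.147, -0.123, -0.075, -0.043],
    [0.07, -0.147, -0.123, -0.113, -0.043],
    [0.07, -0.147, -0.123, -0.113, -0.043]
  ]
}}

```text
t: 0.75
tool_pos: [524.1, -123.9, 97.0]
tool_rot: [-0.49, 0.513, -0.509, 0.487]
contact_force: [0.2, 0.9, 0.5]
gripper_width: 69.7
```

```bash
python3 - <<'E'
from h import *
snap('side','side1');snap('wrist','wrist1'); c=load('side1')
im=np.vstack([c['pixels'][140:260,290:430]]);cv2.imwrite('pics/a1.png',cv2.resize(im[:,:,::-1],None,fx=5,fy=5,interpolation=cv2.INTER_CUBIC))
s=sense();print(s['t'],s['tool_pos'],s['qpos'],s['gripper_width'])
E
```

```text
0.85 [ 528.4339683  -122.50079565  100.92633522] [ 0.02072418  0.34698809  0.10676193  2.01008167 -0.05143656  0.78798217
  0.11472037] 70.16272173579262
```

View pics/a1.png

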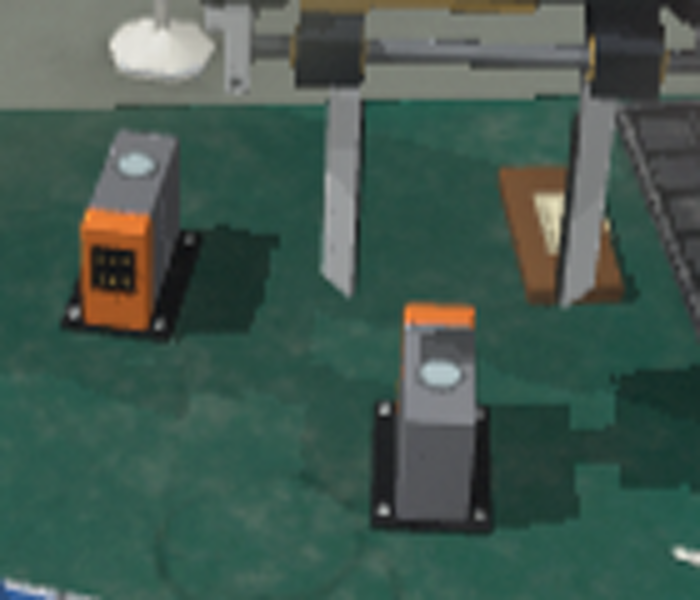

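View pics/wrist1.png

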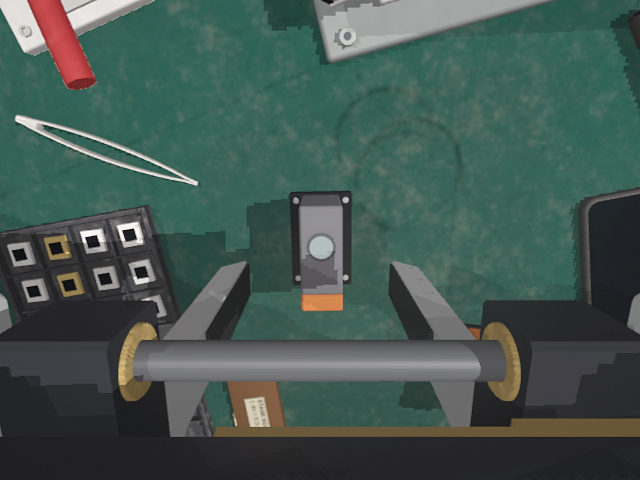

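The carrier is centred and square between the fingers (dot at (320,246)). c1 is now unobstructed too. Descending.

Emit:
{"name": "arm_command", "arguments": {
  "increments": [
    [0.07, 0, 0, -0.03, 0],
    [0.07, 0, 0, -0.06, 0],
    [0.07, 0, 0, -0.068, 0],
    [0.04, 0, 0, -0.068, 0],
    [0.02, 0, 0, -0.068, 0],
    [0.01, 0, 0, -0.068, 0],
    [0.01, 0, 0, -0.068, 0],
    [0.01, 0, 0, -0.068, 0],
    [0.01, 0, 0, -0.068, 0]
  ]
}}

```text
t: 1.75
tool_pos: [528.1, -123.1, 32.8]
tool_rot: [0.489, -0.511, 0.511, -0.489]
contact_force: [-0.8, -0.1, 9.9]
gripper_width: 26.2
```

```bash
python3 - <<'E'
from h import *
c=load('side1');np.set_printoptions(suppress=True)
for p in [(83,212),(152,212),(118,130),(180,137)]: print(onplane(c,290+(p[0]+.5)/5-.5,140+(p[1]+.5)/5-.5,54).round(1))
for p in [(62,328),(170,340),(203,232)]: print('fl',onplane(c,290+(p[0]+.5)/5-.5,140+(p[1]+.5)/5-.5,6).round(1))
P=world(c)[160:215,300:335].reshape(-1,3);P=P[(P[:,2]>51)&(P[:,2]<57)].astype(np.float32)
r=cv2.minAreaRect(P[:,:2]);print(r,cv2.boxPoints(r))
E
```

```text
[ 661.8 -209.7   54. ]
[ 635.2 -210.7   54. ]
[ 651.3 -265.8   54. ]
[ 626.3 -261.9   54. ]
fl [ 670.3 -198.2    6. ]
fl [ 627.6 -192.3    6. ]
fl [ 616.8 -263.9    6. ]Traceback (most recent call last):
  File "<stdin>", line 6, in <module>
cv2.error: OpenCV(4.12.0) /io/opencv/modules/imgproc/src/convhull.cpp:143: error: (-215:Assertion failed) total >= 0 && (depth == CV_32F || depth == CV_32S) in function 'convexHull'
```

Emit:
{"name": "arm_command", "arguments": {
  "increments": [
    [0.01, 0, 0, 0.03, 0],
    [0.01, 0, 0, 0.075, 0.1],
    [0.01, 0.005, 0.01, 0.12, 0.25],
    [0.01, 0.025, 0.03, 0.155, 0.4],
    [0.01, 0.045, 0.055, 0.185, 0.55],
    [0.01, 0.07, 0.08, 0.2, 0.7],
    [0.01, 0.095, 0.11, 0.2, 0.85],
    [0.01, 0.12, 0.14, 0.2, 1.0],
    [0.01, 0.15, 0.175, 0.2, 1.15],
    [0.01, 0.185, 0.211, 0.2, 1.3]
  ]
}}

```text
t: 2.75
tool_pos: [713.4, 88.8, 232.7]
tool_rot: [0.699, -0.109, 0.109, -0.699]
contact_force: [0.8, -0.4, 0.8]
gripper_width: 25.9
```

Emit:
{"name": "arm_command", "arguments": {
  "increments": [
    [0.01, 0, 0, 0, 0.14],
    [0.01, 0, 0, 0, 0.28],
    [0.01, 0, 0, 0, 0.42],
    [0.01, 0, 0, 0, 0.526],
    [0.01, 0, 0, 0, 0.526],
    [0.01, 0, 0, 0, 0.526]
  ]
}}

```text
t: 3.35
tool_pos: [712.7, 87.6, 232.3]
tool_rot: [0.703, 0.073, -0.074, -0.703]
contact_force: [-0.6, 0.1, -1.4]
gripper_width: 25.6
```

```bash
python3 - <<'E'
from h import *
snap('side','side2');snap('wrist','wrist2');snap('scene','scene2')
s=sense();print(s)
E
```

```text
{'t': 3.5, 'qpos': array([-0.01967528,  0.49882933, -0.28250047,  1.45742527,  0.14338978,
        1.20569979,  1.46004644]), 'qd': array([-0.00039471,  0.00128948, -0.00234278, -0.00119804, -0.00023496,
        0.00028403,  0.00969327]), 'effort': array([ 2.28903224e-01, -1.03272235e+02, -4.33370993e+00, -4.72624969e+01,
        2.75631167e-02,  7.89123774e-02, -6.65823254e-02]), 'tool_pos': array([712.75712075,  87.84745632, 232.46446089]), 'tool_rot': array([ 0.703261  ,  0.07408842, -0.07414666, -0.70316225]), 'contact_force': array([ 0.22015442, -0.2290904 , -0.87631861]), 'torque': array([ 0.08632215, -0.07705199, -0.02388927]), 'gripper_width': 25.572297111694596}
```

View pics/side2.png

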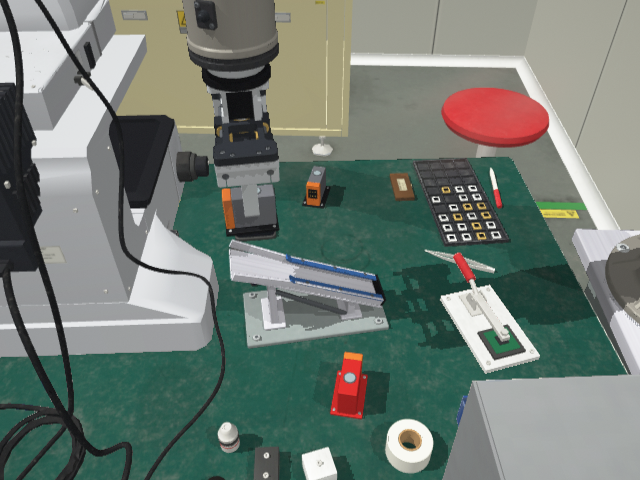

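View pics/wrist2.png

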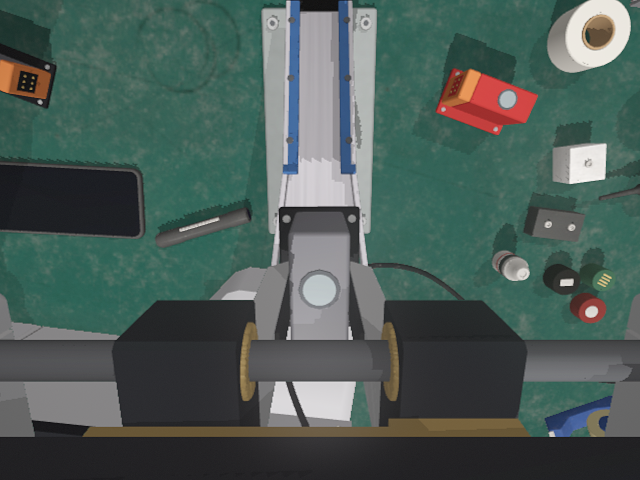

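The wrist view shows the carrier square over the channel with its orange end up-slope. Lowering to touch.

Emit:
{"name": "arm_command", "arguments": {
  "increments": [
    [0.01, 0, 0, -0.03, 0],
    [0.01, 0, 0, -0.055, 0],
    [0.01, 0, 0, -0.063, 0],
    [0.01, 0, 0, -0.068, 0],
    [0.01, 0, 0, -0.07, 0],
    [0.01, 0, 0, -0.07, 0]
  ]
}}

```text
t: 4.1
tool_pos: [712.7, 87.9, 164.1]
tool_rot: [0.703, 0.075, -0.075, -0.703]
contact_force: [-7.3, -1.3, 4.7]
gripper_width: 25.7
```

Emit:
{"name": "arm_command", "arguments": {
  "increments": [
    [0.01, -0.003, -0.0006, -0.004, 0],
    [0.01, -0.006, -0.0013, -0.008, 0],
    [0.01, -0.009, -0.002, -0.012, 0],
    [0.01, -0.012, -0.0026, -0.015, 0],
    [0.01, -0.0147, -0.0031, -0.017, 0],
    [0.01, -0.0147, -0.0031, -0.017, 0]
  ]
}}

```text
t: 4.7
tool_pos: [699.5, 85.1, 148.0]
tool_rot: [-0.703, -0.076, 0.073, 0.703]
contact_force: [0.2, 0.3, 4.9]
gripper_width: 25.5
```

```bash
python3 - <<'E'
from h import *
c=snap('side','side3');d=snap('scene','scene3')
s=sense();print(s['tool_pos'],s['contact_force'],s['torque'])
a=cv2.resize(c['pixels'][180:330,200:400],None,fx=4,fy=4,interpolation=cv2.INTER_CUBIC);cv2.imwrite('pics/b3.png',a[:,:,::-1])
E
```

```text
[699.46650427  85.11387694 147.94108121] [-0.59016196  0.67357031  6.23955039] [ 0.08561723 -0.04880953 -0.01021778]
```

View pics/b3.png

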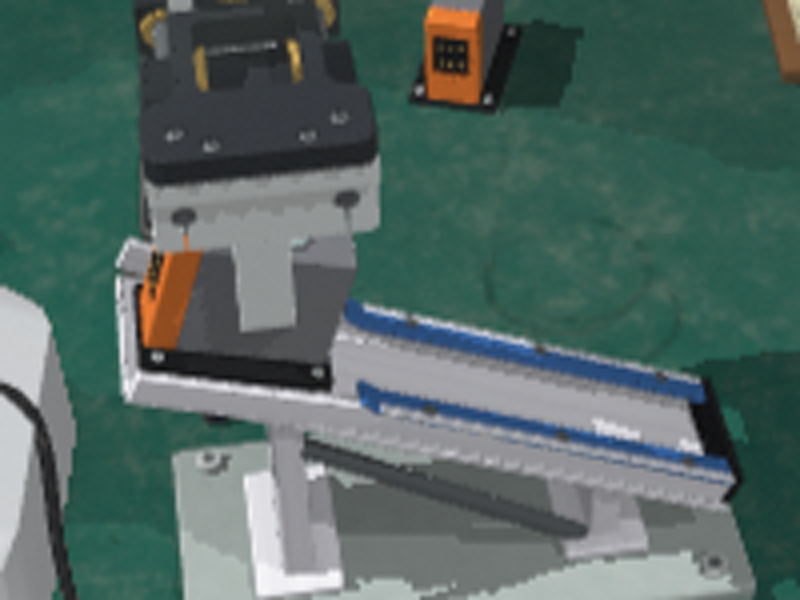

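The carrier has pivoted in the grip to near floor slope. I'll open slightly so it settles flat, then look.

Emit:
{"name": "arm_command", "arguments": {
  "increments": [
    [0.031, 0, 0, 0, 0],
    [0.031, 0, 0, 0, 0],
    [0.031, 0, 0, 0, 0]
  ]
}}

```text
t: 5.1
tool_pos: [698.3, 84.8, 145.9]
tool_rot: [0.703, 0.075, -0.075, -0.703]
contact_force: [0.2, -0.8, -0.2]
gripper_width: 31.2
```

```bash
python3 - <<'E'
from h import *
c=snap('side','side4')
s=sense();print(s['tool_pos'],s['contact_force'],s['torque'])
a=cv2.resize(c['pixels'][180:330,200:400],None,fx=4,fy=4,interpolation=cv2.INTER_CUBIC);cv2.imwrite('pics/b4.png',a[:,:,::-1])
E
```

```text
[698.26122554  84.72891678 145.72681556] [ 0.99119269 -0.23244809  1.0884131 ] [ 0.07279986 -0.04526079 -0.00472791]
```

View pics/b4.png

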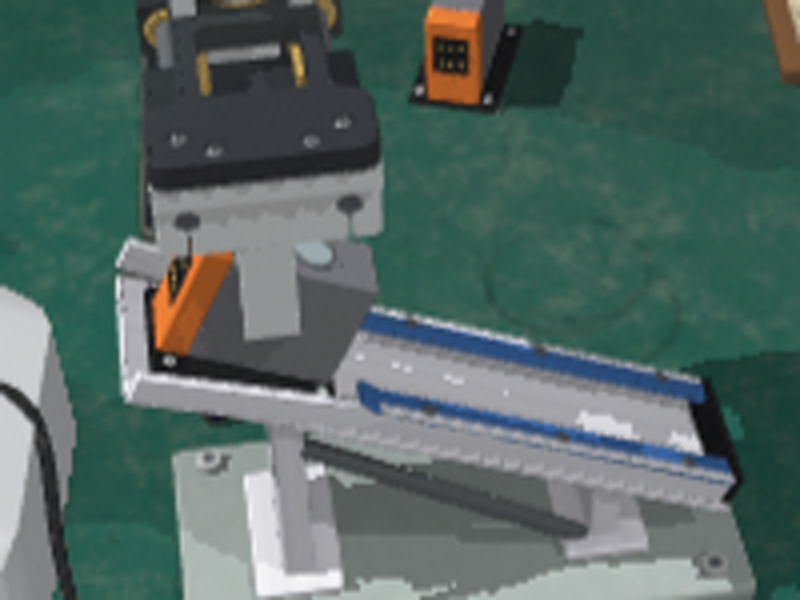

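Flat on the floor, flange ahead of the blue entry. Regrip and slide 60 mm down.

Emit:
{"name": "arm_command", "arguments": {
  "increments": [
    [0.01, 0, 0, 0, 0],
    [0.01, 0, 0, 0, 0],
    [0.01, -0.0044, -0.001, -0.0021, 0],
    [0.01, -0.0133, -0.0028, -0.0063, 0],
    [0.01, -0.0222, -0.0047, -0.0106, 0],
    [0.01, -0.031, -0.0066, -0.0148, 0],
    [0.01, -0.04, -0.0085, -0.019, 0],
    [0.01, -0.0487, -0.0104, -0.0232, 0],
    [0.01, -0.0532, -0.0114, -0.0254, 0],
    [0.01, -0.0532, -0.0114, -0.0254, 0]
  ]
}}

```text
t: 6.15
tool_pos: [644.1, 73.0, 119.8]
tool_rot: [0.703, 0.075, -0.075, -0.703]
contact_force: [-0.3, 0.4, -0.6]
gripper_width: 25.8
```

```bash
python3 - <<'E'
from h import *
c=snap('side','side5')
s=sense();print(s['tool_pos'],s['contact_force'],s['torque'])
a=cv2.resize(c['pixels'][180:330,200:400],None,fx=4,fy=4,interpolation=cv2.INTER_CUBIC);cv2.imwrite('pics/b5.png',a[:,:,::-1])
E
```

```text
[644.75567235  73.20834975 120.02202027] [ 0.24263419  0.17728971 -0.28862376] [ 0.00972487 -0.1080541  -0.00319942]
```

View pics/b5.png

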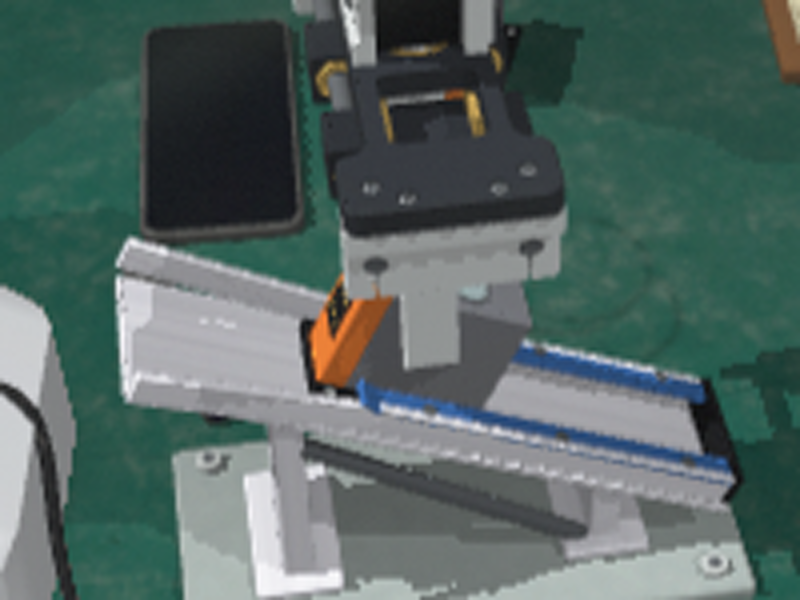

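It went under the lips cleanly. Sliding on down, stopping a little short of home.

Emit:
{"name": "arm_command", "arguments": {
  "increments": [
    [0.01, -0.0089, -0.0019, -0.0042, 0],
    [0.01, -0.0195, -0.0042, -0.0093, 0],
    [0.01, -0.0301, -0.0065, -0.0144, 0],
    [0.01, -0.0408, -0.0087, -0.0194, 0],
    [0.01, -0.0514, -0.011, -0.0245, 0],
    [0.01, -0.062, -0.0133, -0.0296, 0],
    [0.01, -0.0727, -0.0156, -0.0347, 0],
    [0.01, -0.0798, -0.0171, -0.038, 0],
    [0.01, -0.0842, -0.018, -0.0401, 0],
    [0.01, -0.0842, -0.018, -0.0401, 0]
  ]
}}

```text
t: 7.2
tool_pos: [560.2, 55.1, 79.8]
tool_rot: [0.703, 0.075, -0.075, -0.703]
contact_force: [-0.3, -1.0, -0.1]
gripper_width: 25.6
```

Emit:
{"name": "arm_command", "arguments": {
  "increments": [
    [0.01, -0.0018, -0.0004, -0.0008, 0],
    [0.01, -0.0035, -0.0008, -0.0017, 0],
    [0.01, -0.0053, -0.0011, -0.0025, 0],
    [0.01, -0.0053, -0.0011, -0.0025, 0]
  ]
}}

```text
t: 7.6
tool_pos: [555.2, 54.2, 77.3]
tool_rot: [0.703, 0.075, -0.075, -0.703]
contact_force: [-0.1, -0.4, -0.4]
gripper_width: 26.0
```

```bash
python3 - <<'E'
from h import *
c=snap('side','side6')
s=sense();print(s['t'],s['tool_pos'],s['contact_force'],s['torque'])
a=cv2.resize(c['pixels'][200:350,200:400],None,fx=4,fy=4,interpolation=cv2.INTER_CUBIC);cv2.imwrite('pics/b6.png',a[:,:,::-1])
E
```

```text
7.65 [555.35695554  54.25298735  77.41353557] [ 0.072064   -0.78673087 -1.79456372] [ 0.04246547 -0.01204155 -0.03696469]
```

View pics/b6.png

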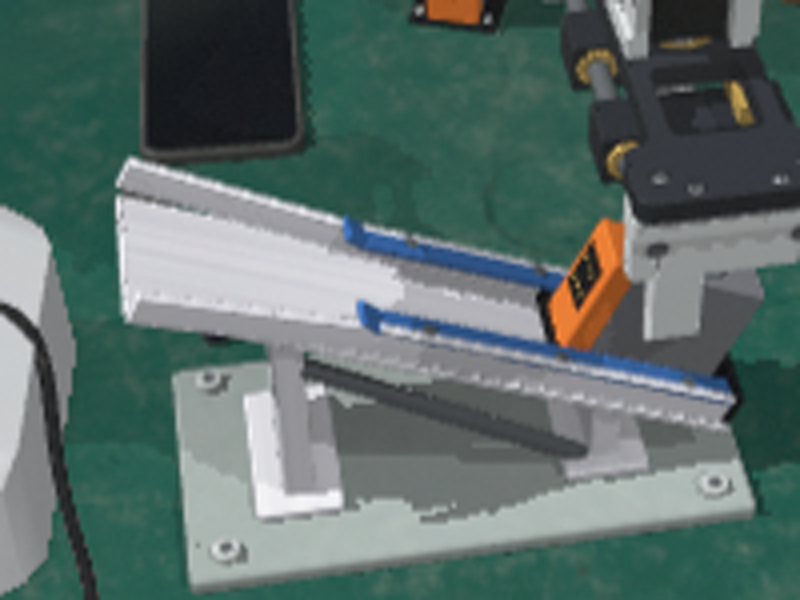

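Emit:
{"name": "arm_command", "arguments": {
  "increments": [
    [0.01, -0.0018, -0.0004, -0.0008, 0],
    [0.01, -0.0035, -0.0008, -0.0017, 0],
    [0.01, -0.0053, -0.0011, -0.0025, 0],
    [0.01, -0.0053, -0.0011, -0.0025, 0]
  ]
}}

```text
t: 8.05
tool_pos: [553.0, 53.8, 76.6]
tool_rot: [-0.703, -0.077, 0.073, 0.703]
contact_force: [8.4, 1.4, 7.8]
gripper_width: 26.0
```

Emit:
{"name": "arm_command", "arguments": {
  "increments": [
    [0.01, -0.0018, -0.0004, -0.0008, 0],
    [0.01, -0.0035, -0.0008, -0.0017, 0],
    [0.01, -0.0035, -0.0008, -0.0017, 0]
  ]
}}

```text
t: 8.35
tool_pos: [552.6, 53.7, 76.7]
tool_rot: [-0.703, -0.079, 0.071, 0.704]
contact_force: [14.9, 1.6, 20.1]
gripper_width: 25.8
```

About 25 N against the stop. Releasing and lifting to look.

Emit:
{"name": "arm_command", "arguments": {
  "increments": [
    [0.05, 0, 0, 0, 0],
    [0.06, 0, 0, 0.003, 0],
    [0.06, 0, 0, 0.03, 0],
    [0.06, 0, 0, 0.07, 0],
    [0.06, 0.01, -0.04, 0.1, -0.1],
    [0.06, 0.02, -0.08, 0.11, -0.25],
    [0.06, 0.03, -0.12, 0.11, -0.4],
    [0.06, 0.04, -0.16, 0.11, -0.55]
  ]
}}

```text
t: 9.15
tool_pos: [586.5, -109.4, 183.8]
tool_rot: [0.697, -0.121, 0.121, -0.697]
contact_force: [0.5, 0.2, 0.7]
gripper_width: 60.1
```

```bash
python3 - <<'E'
from h import *
c=snap('side','side7')
s=sense();print(s['t'],s['tool_pos'],s['contact_force'],s['torque'])
a=cv2.resize(c['pixels'][200:350,200:400],None,fx=4,fy=4,interpolation=cv2.INTER_CUBIC);cv2.imwrite('pics/b7.png',a[:,:,::-1])
R=np.array([[0.8862,-0.2093,-0.4133],[0.1897,0.9779,-0.0885],[0.4226,0,0.9063]]);o=np.array([536,50.2,30.3])
for x in (70,): 
  for y in(-17,17): print(proj(c,o+R@[x,y,12.5]),(proj(c,o+R@[x,y,12.5])-[200,200])*4)
P=world(c)[200:350,200:400].reshape(-1,3);L=(P-o)@R
m=(L[:,2]>51)&(L[:,2]<57)&(abs(L[:,1])<15)&(L[:,0]<150);Q=np.ascontiguousarray(L[m],dtype=np.float32);print(len(Q),Q.min(0),Q.max(0),Q.mean(0),cv2.minAreaRect(Q[:,:2].copy()))
E
```

```text
9.2 [ 586.99267272 -116.93221261  183.3353458 ] [-1.18928699 -7.42043628 -0.07930817] [-0.29534235  0.01843354  0.03760698]
[337.6622674  270.66493343] [550.6490696  282.65973372]
[341.94023116 286.41186921] [567.76092465 345.64747682]
412 [  1.4753245 -13.113805   51.0294   ] [68.024315 14.048597 55.14578 ] [36.15165    1.3034588 52.855545 ] ((34.72933578491211, 0.530116081237793), (66.63798522949219, 26.94476318359375), 0.30956748127937317)
```

View pics/b7.png

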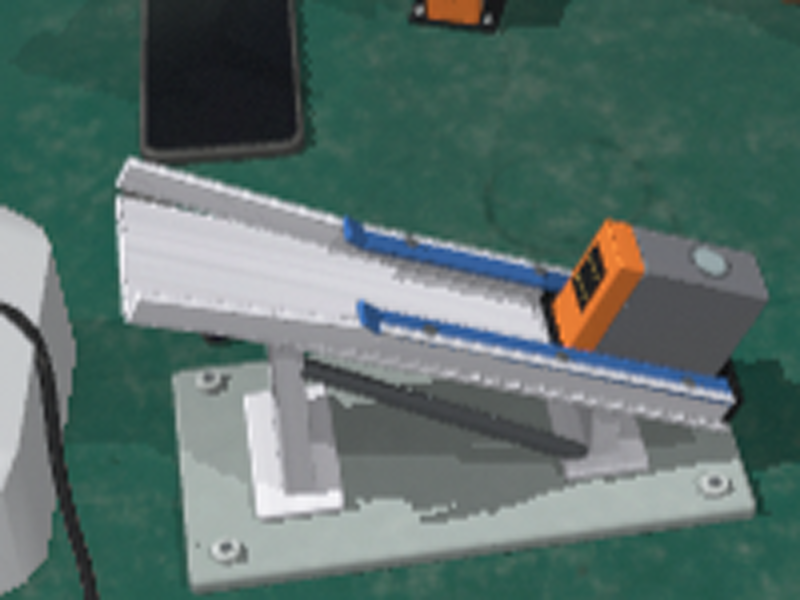

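Home: the block spans 1.5–68 mm from the stop, centred. Now on to the second carrier at (643.5, -231), yaw 81.5°.

Emit:
{"name": "arm_command", "arguments": {
  "increments": [
    [0.07, 0.006, -0.013, 0, -0.14],
    [0.07, 0.012, -0.026, 0, -0.28],
    [0.07, 0.018, -0.04, 0, -0.42],
    [0.07, 0.024, -0.053, 0, -0.56],
    [0.07, 0.03, -0.066, 0, -0.7],
    [0.07, 0.036, -0.08, -0.01, -0.84],
    [0.07, 0.042, -0.093, -0.025, -0.98],
    [0.07, 0.048, -0.106, -0.04, -1.12],
    [0.07, 0.054, -0.116, -0.06, -1.26],
    [0.07, 0.0567, -0.1235, -0.073, -1.381]
  ]
}}

```text
t: 10.2
tool_pos: [642.7, -231.3, 108.4]
tool_rot: [-0.461, 0.537, -0.536, 0.46]
contact_force: [-0.4, -0.1, 0.1]
gripper_width: 69.9
```

Emit:
{"name": "arm_command", "arguments": {
  "increments": [
    [0.07, 0, 0, 0, 0],
    [0.07, 0, 0, 0, 0]
  ]
}}

```text
t: 10.4
tool_pos: [642.9, -230.6, 110.1]
tool_rot: [-0.463, 0.535, -0.534, 0.463]
contact_force: [-0.3, 0.5, 0.1]
gripper_width: 69.9
```

```bash
python3 - <<'E'
from h import *
from scipy.spatial.transform import Rotation as R
snap('wrist','wrist8');c=snap('side','side8')
s=sense();print(s['t'],s['tool_pos'],s['contact_force']); print('jaw axis',R.from_quat(s['tool_rot']).as_matrix()[:,2])
P=world(c)[150:220,280:350].reshape(-1,3);P=P[(P[:,2]>51)&(P[:,2]<57)&(P[:,1]<-180)];P=np.ascontiguousarray(P[:,:2],dtype=np.float32);print(len(P),cv2.minAreaRect(P) if len(P) else 0)
E
```

```text
10.5 [ 643.54074273 -230.57641251  111.10014702] [-1.00108394 -0.13986273 -0.30066142]
jaw axis [ 9.89588017e-01 -1.43927559e-01  6.43594298e-04]
236 ((643.9232177734375, -233.1141357421875), (66.88512420654297, 25.20681381225586), 81.41106414794922)
```

View pics/wrist8.png

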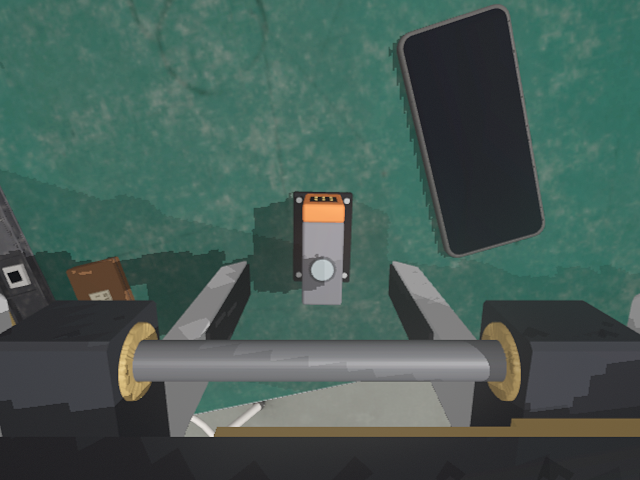

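Centred and square as before. Gripping.

Emit:
{"name": "arm_command", "arguments": {
  "increments": [
    [0.07, 0, -0.0005, -0.03, 0],
    [0.07, 0, -0.0005, -0.065, 0],
    [0.07, 0, -0.0005, -0.078, 0],
    [0.05, 0, -0.0005, -0.078, 0],
    [0.02, 0, -0.0005, -0.078, 0],
    [0.01, 0, -0.0005, -0.078, 0],
    [0.01, 0, -0.0005, -0.078, 0],
    [0.01, 0, -0.0005, -0.078, 0],
    [0.01, 0, -0.0005, -0.078, 0]
  ]
}}

```text
t: 11.4
tool_pos: [643.7, -231.7, 32.8]
tool_rot: [0.462, -0.535, 0.536, -0.462]
contact_force: [0.8, 0.7, 7.6]
gripper_width: 25.8
```

Emit:
{"name": "arm_command", "arguments": {
  "increments": [
    [0.01, 0, 0, 0.04, 0],
    [0.01, 0, 0, 0.085, -0.05],
    [0.01, 0, 0.02, 0.125, -0.18],
    [0.01, 0, 0.045, 0.16, -0.32],
    [0.01, 0.01, 0.075, 0.19, -0.46],
    [0.01, 0.02, 0.11, 0.2, -0.6],
    [0.01, 0.03, 0.15, 0.2, -0.74],
    [0.01, 0.04, 0.19, 0.2, -0.88],
    [0.01, 0.055, 0.23, 0.2, -1.02],
    [0.01, 0.065, 0.275, 0.2, -1.15]
  ]
}}

```text
t: 12.4
tool_pos: [708.7, 44.4, 232.4]
tool_rot: [0.094, -0.701, 0.701, -0.094]
contact_force: [0.9, -0.2, -1.5]
gripper_width: 25.4
```

Emit:
{"name": "arm_command", "arguments": {
  "increments": [
    [0.01, 0.0045, 0.03, 0, -0.061],
    [0.01, 0.0045, 0.0445, 0, -0.061],
    [0.01, 0.0045, 0.0445, 0, -0.061],
    [0.01, 0.0045, 0.0445, 0, -0.061]
  ]
}}

```text
t: 12.8
tool_pos: [712.6, 86.3, 232.3]
tool_rot: [0.075, -0.703, 0.703, -0.075]
contact_force: [-0.4, -1.2, -1.3]
gripper_width: 25.6
```

```bash
python3 - <<'E'
from h import *
from scipy.spatial.transform import Rotation as R
snap('scene','scene9');c=snap('side','side9')
s=sense();print(s['t'],s['tool_pos'],s['qpos'],s['gripper_width']); print('jaw axis',R.from_quat(s['tool_rot']).as_matrix()[:,2])
a=cv2.resize(c['pixels'][130:330,180:400],None,fx=3,fy=3,interpolation=cv2.INTER_CUBIC);cv2.imwrite('pics/b9.png',a[:,:,::-1])
E
```

```text
12.9 [712.76656669  85.38545068 232.54907188] [-0.47081883  0.50458568  0.38650614  1.49119431 -0.19739459  1.18428995
 -1.41416739] 26.075927493261965
jaw axis [ 2.08452879e-01 -9.78032221e-01  6.10489577e-04]
```

View pics/b9.png

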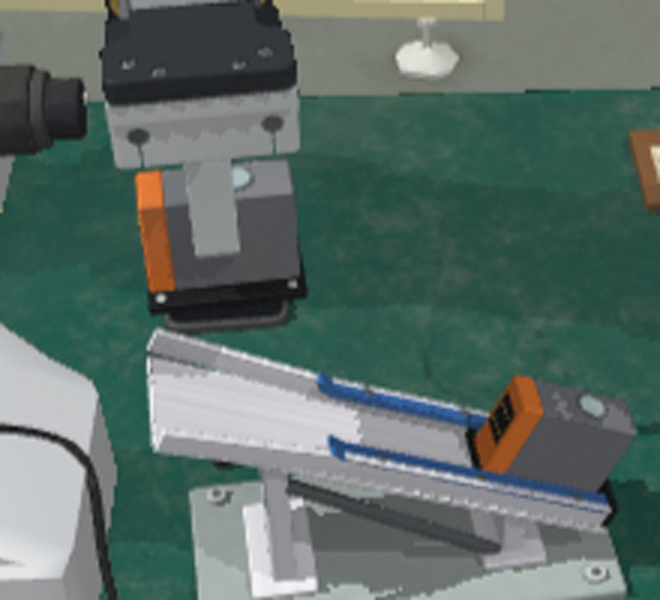

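Orange up-slope again. Lowering the same way as before.

Emit:
{"name": "arm_command", "arguments": {
  "increments": [
    [0.01, 0, 0, -0.02, 0],
    [0.01, 0, 0, -0.045, 0],
    [0.01, 0, 0, -0.06, 0],
    [0.01, 0, 0, -0.066, 0],
    [0.01, 0, 0, -0.07, 0],
    [0.01, 0, 0, -0.07, 0]
  ]
}}

```text
t: 13.5
tool_pos: [713.1, 87.3, 162.8]
tool_rot: [0.074, -0.703, 0.703, -0.075]
contact_force: [0.1, -0.3, -0.9]
gripper_width: 25.6
```

Emit:
{"name": "arm_command", "arguments": {
  "increments": [
    [0.01, 0, 0, -0.002, 0],
    [0.01, -0.003, -0.0006, -0.006, 0],
    [0.01, -0.006, -0.0013, -0.01, 0],
    [0.01, -0.009, -0.002, -0.013, 0],
    [0.01, -0.012, -0.0026, -0.016, 0],
    [0.01, -0.0147, -0.0031, -0.0185, 0],
    [0.01, -0.0147, -0.0031, -0.0185, 0]
  ]
}}

```text
t: 14.2
tool_pos: [699.2, 84.8, 145.5]
tool_rot: [-0.074, 0.703, -0.703, 0.076]
contact_force: [-0.7, -0.4, 5.7]
gripper_width: 25.6
```

Emit:
{"name": "arm_command", "arguments": {
  "increments": [
    [0.031, 0, 0, 0.001, 0],
    [0.031, 0, 0, 0.001, 0],
    [0.031, 0, 0, 0.001, 0]
  ]
}}

```text
t: 14.5
tool_pos: [698.3, 84.9, 145.1]
tool_rot: [-0.075, 0.703, -0.703, 0.075]
contact_force: [-0.6, -0.0, -0.4]
gripper_width: 30.6
```

```bash
python3 - <<'E'
from h import *
c=snap('side','side10')
s=sense();print(s['t'],s['tool_pos'],s['contact_force'],s['gripper_width'])
a=cv2.resize(c['pixels'][180:330,200:400],None,fx=4,fy=4,interpolation=cv2.INTER_CUBIC);cv2.imwrite('pics/b10.png',a[:,:,::-1])
E
```

```text
14.55 [698.17910605  84.77798095 144.88571248] [-0.36670842  0.40101183 -0.3368136 ] 31.295699651036465
```

View pics/b10.png

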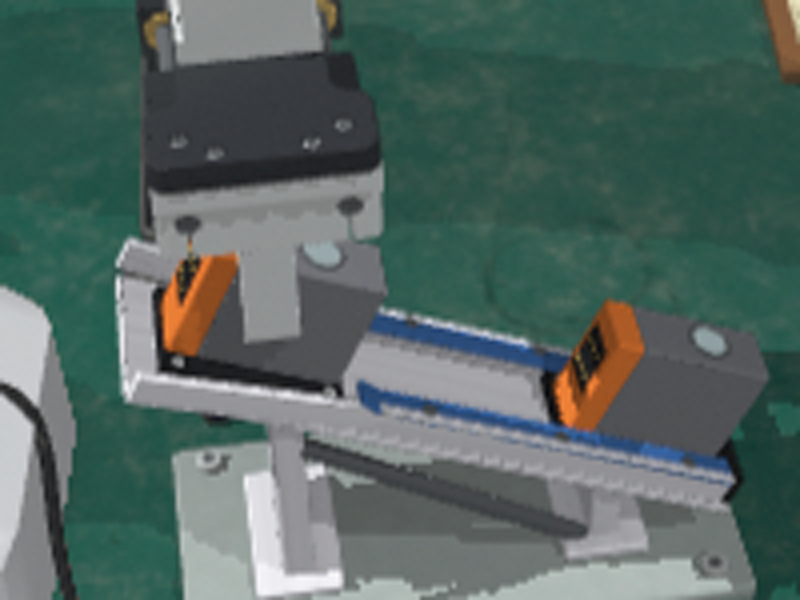

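Flat again. Regrip and slide 80 mm, then small steps.

Emit:
{"name": "arm_command", "arguments": {
  "increments": [
    [0.01, 0, 0, 0, 0],
    [0.01, 0, 0, 0, 0],
    [0.01, -0.0044, -0.001, -0.0021, 0],
    [0.01, -0.0142, -0.003, -0.0068, 0],
    [0.01, -0.0248, -0.0053, -0.0118, 0],
    [0.01, -0.0354, -0.0076, -0.0169, 0],
    [0.01, -0.0461, -0.0099, -0.022, 0],
    [0.01, -0.0567, -0.0121, -0.027, 0],
    [0.01, -0.0656, -0.014, -0.0313, 0],
    [0.01, -0.0709, -0.0152, -0.0338, 0]
  ]
}}

```text
t: 15.55
tool_pos: [626.0, 69.3, 110.4]
tool_rot: [-0.075, 0.703, -0.703, 0.074]
contact_force: [-0.1, -1.1, -2.1]
gripper_width: 25.7
```

Emit:
{"name": "arm_command", "arguments": {
  "increments": [
    [0.01, -0.0018, -0.0004, -0.0008, 0],
    [0.01, -0.0035, -0.0008, -0.0017, 0],
    [0.01, -0.0053, -0.0011, -0.0025, 0],
    [0.01, -0.0053, -0.0011, -0.0025, 0]
  ]
}}

```text
t: 15.95
tool_pos: [622.0, 68.4, 108.4]
tool_rot: [-0.075, 0.703, -0.703, 0.075]
contact_force: [0.2, -0.5, -1.4]
gripper_width: 25.8
```

Emit:
{"name": "arm_command", "arguments": {
  "increments": [
    [0.01, -0.0018, -0.0004, -0.0008, 0],
    [0.01, -0.0035, -0.0008, -0.0017, 0],
    [0.01, -0.0035, -0.0008, -0.0017, 0]
  ]
}}

```text
t: 16.25
tool_pos: [618.5, 67.6, 106.8]
tool_rot: [-0.075, 0.703, -0.703, 0.075]
contact_force: [1.2, 0.3, -1.7]
gripper_width: 26.1
```

Emit:
{"name": "arm_command", "arguments": {
  "increments": [
    [0.01, -0.0018, -0.0004, -0.0008, 0],
    [0.01, -0.0035, -0.0008, -0.0017, 0],
    [0.01, -0.0035, -0.0008, -0.0017, 0]
  ]
}}

```text
t: 16.55
tool_pos: [617.9, 67.5, 106.9]
tool_rot: [-0.072, 0.703, -0.703, 0.077]
contact_force: [10.4, 2.4, 7.8]
gripper_width: 25.9
```

Emit:
{"name": "arm_command", "arguments": {
  "increments": [
    [0.01, -0.0018, -0.0004, -0.0008, 0],
    [0.01, -0.0026, -0.0006, -0.0012, 0],
    [0.01, -0.0026, -0.0006, -0.0012, 0]
  ]
}}

```text
t: 16.85
tool_pos: [617.3, 67.3, 107.0]
tool_rot: [-0.071, 0.704, -0.703, 0.079]
contact_force: [15.5, 4.1, 15.7]
gripper_width: 25.6
```

Firm contact with the first carrier. Releasing and lifting away.

Emit:
{"name": "arm_command", "arguments": {
  "increments": [
    [0.05, 0, 0, 0, 0],
    [0.06, 0, 0, 0.003, 0],
    [0.06, 0, 0, 0.03, 0],
    [0.06, 0, 0, 0.07, 0],
    [0.06, 0, -0.04, 0.1, 0],
    [0.06, 0, -0.09, 0.11, 0],
    [0.06, 0, -0.14, 0.11, 0],
    [0.06, 0, -0.18, 0.11, 0],
    [0.06, 0, -0.18, 0.11, 0],
    [0.06, 0, -0.18, 0.11, 0]
  ]
}}

```text
t: 17.85
tool_pos: [611.7, -114.7, 213.6]
tool_rot: [-0.074, 0.703, -0.703, 0.074]
contact_force: [0.3, -0.2, 0.2]
gripper_width: 60.1
```

```bash
python3 - <<'E'
from h import *
c=snap('side','side11')
s=sense();print(s['t'],s['tool_pos'],s['contact_force'])
a=cv2.resize(c['pixels'][200:350,200:400],None,fx=4,fy=4,interpolation=cv2.INTER_CUBIC);cv2.imwrite('pics/b11.png',a[:,:,::-1])
R=np.array([[0.8862,-0.2093,-0.4133],[0.1897,0.9779,-0.0885],[0.4226,0,0.9063]]);o=np.array([536,50.2,30.3])
P=world(c)[200:350,200:400].reshape(-1,3);L=(P-o)@R
L=L[(L[:,2]>50)&(L[:,2]<57)&(abs(L[:,1])<15)&(L[:,0]<200)]
print(np.histogram(L[:,0],np.arange(-4,160,4)))
for a,b in((-5,69.5),(70.5,160)):
    Q=np.ascontiguousarray(L[(L[:,0]>a)&(L[:,0]<b)],dtype=np.float32);print(len(Q),Q.min(0),Q.max(0),cv2.minAreaRect(Q[:,:2].copy()))
E
```

```text
17.9 [ 611.97155557 -113.24502196  213.52670796] [ 0.2268586   0.73478487 -0.04754208]
(array([ 0, 14, 23, 24, 29, 23, 23, 31, 27, 28, 26, 29, 27, 25, 29, 26, 27,
       31, 13, 25, 32, 27, 26, 27, 29, 29, 30, 31, 26, 32, 29, 31, 30, 31,
       35, 24,  0,  0,  0,  0]), array([ -4,   0,   4,   8,  12,  16,  20,  24,  28,  32,  36,  40,  44,
        48,  52,  56,  60,  64,  68,  72,  76,  80,  84,  88,  92,  96,
       100, 104, 108, 112, 116, 120, 124, 128, 132, 136, 140, 144, 148,
       152, 156]))
452 [  0.8823773 -13.424884   50.052135 ] [69.12216  14.520403 55.80273 ] ((34.98274612426758, 0.9087762832641602), (27.968769073486328, 68.00627899169922), 89.34058380126953)
497 [ 71.38889  -14.208916  50.036713] [138.55759   14.090345  55.4     ] ((104.9768295288086, -0.2557239532470703), (67.36858367919922, 28.136064529418945), 0.6169134378433228)
```

View pics/b11.png

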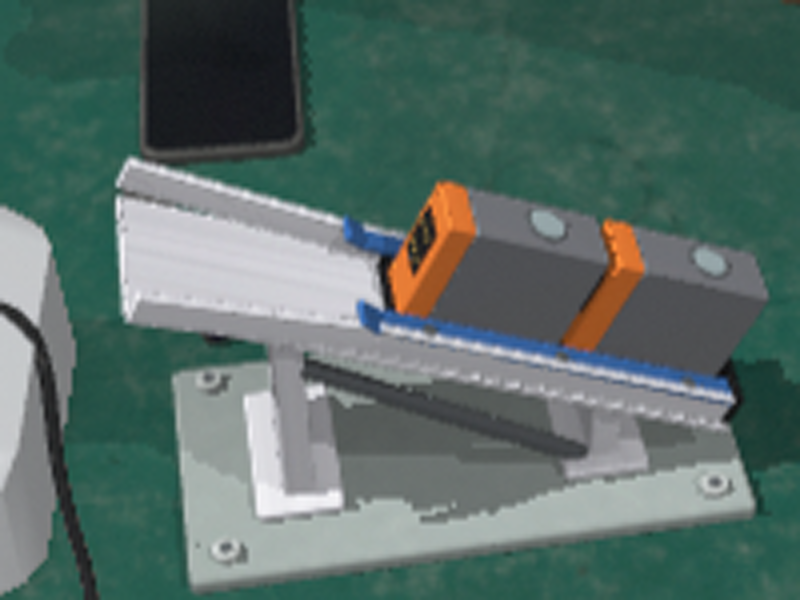

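Centres are at 35.0 and 105.0 mm, exactly home, with both orange ends up-slope. Handing in.

```bash
python3 -c "
from cell import workorder; print(workorder.hand_in())"
```

```text
the job is handed in; nothing more can be done
None
```

Both carriers are in the magazine, the first against the stop and the second against the first, with both orange sockets up the slope. I laid each one on the open upper floor, slid it down gripped under the lips until it met firm resistance of about 22–25 N, and then let go.

- **Position:** in the last side picture the carriers measured 35.0 mm and 105.0 mm up from the stop, which matches the two home points, and both were centred in the slot.
- **Arm at hand-in:** the gripper was open and clear of everything, and about 18 s of the 72 s had been used.
- **Look-alike:** I left the red one alone.
- **Checks:** none failed or disagreed. The job gives no verdict, so I have no confirmation beyond these checks.

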